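# Unbolt the parts-washer tank and lever its heavy lid open

### The arm

A 7-joint arm with a two-finger parallel gripper is mounted at the origin on the work surface. World frame = base frame: x ahead of the robot, y to its left, z up, the work surface at z = 0. Lengths are in m, angles in degrees, forces in N, time in s.
With the tool pointing down it reaches from about 0.425 to 0.875 m from the base axis. Payload 4.7 kg.
Tool frame: the origin (TCP) lies between the finger pads; the fingertips stand 25 mm ahead of it and the grasp point (between the pads) lies 6 mm ahead of it (env.tip_reach is the distance from the TCP to the fingertips, in m); z points along the fingers, y is the direction in which the jaws open and shut (so a half turn about z gives the same grasp; the last joint's range is limited). The gripper opens to 87 mm and grips with 3 to 60 N. Pads are 19 mm wide; open, the fingers measure 117 mm over their backs; the gripper's body (75 mm by 190 mm) begins 51 mm behind the grasp point.
Start: joints at [70.995, 18.392, -4.016, 83.108, 1.295, 78.541, -3.26], TCP at [0.22, -0.612, 0.248] pointing down, gripper open.
Joint ranges: [-163.93, 163.93], [-17.29, 119.83], [-79.2, 71.16], [3.27, 140.29], [-89.18, 269.18], [5.43, 117.66], [-154.24, 154.24]. Speed limits (degrees/s): [147.25, 147.25, 180, 180, 180, 180, 180].

### API

Orientations are given as [roll, pitch, yaw] about the fixed x, y, z axes, in that order (R = Rz(yaw) Ry(pitch) Rx(roll)).
In Python, from cell import env, viewer, job gives the robot as it stands.
- The arm moves only by the tool move_arm, never from a script. Its argument "steps" is a list of rows, each a list of 7 numbers: the finger opening in cm, from 0 to 8.7, then the shift along the tool's x, y, z in cm, then the turn, a rotation vector about the tool's x, y, z in rad. In form: [[fingers, tx, ty, tz, wx, wy, wz], ...]. A call has 1 to 5 rows; each row shifts and turns the commanded pose from where the row before left it, along the tool's axes as they then stand; what a row does not reach is not made up. A row lasts 1/12 s, in which the tool goes at most 41.7 mm and 7.16 degrees, less where a joint would pass 70% of its speed; a pose out of reach is approached as far as the arm can. A call is refused whole if a number of a shift passes 4.17 or a number of a turn 0.125, either way. A call with a gripper value outside its range is refused whole. The fingers move at their own pace and stop on an object; "force" is the grip in N (left out, the last holds). Time passes only in rows, so rows that do not move let the fingers close. It gives the time, the measured TCP pose, the force and the opening at its end, in the units of the state.
- env.get_obs(): the state, without advancing time (a new reading comes with each control period).
- viewer.read_camera(name): name is "scene" or "top"; returns a dict with "img" (400x640x3 uint8, red, green, blue), "vfov" (degrees; the focal length in pixels is half the picture's height over the tangent of half this angle, whatever the lens; pixels are square), "cx", "cy" (the principal point, pixels), "k1" (the pictures are not rectified: a ray, as slopes to the right and down, at radius r is drawn at 1 + k1 r^2 times it, then the intrinsics apply), "extrinsics" (4x4, takes a point from world to camera coordinates). Camera axes: x right, y down, z forward; pixel columns grow to the right and rows downward; lengths in m; the calibration is good to about 2 mm. A picture is of the moment at which its call begins. There is no depth.
- job.sign_off(): hands the job in, once; it reports no verdict.
The state is a dict: "time_s": time; "qpos": joint angles; "joint_velocities": joint speeds; "effort": joint torques, N m; "tool_pos": TCP position; "tool_rot": TCP orientation; "force": force on the tool from outside, world axes, zero at the start; "wrist_torque": the same for the moment, N m; "grip_width": finger opening in m.
Only numpy, scipy, OpenCV 4.12 (cv2) and the standard library are available. Lean on these libraries where they do the work, as an engineer would, in place of code of your own. Each camera call takes 0.05 s, during which the arm holds its last target.

### The job

I have my hands full and need to get the basket out of the washing tank. Push the slide bolt on the tank's front ledge fully back so the lid is free, then press the palm plate of the lid lever down to its stop so that the heavy lid is raised, and finish while still holding the lever down there. Work only with the fingers on the bolt and the lever: do not raise the lid by hand, and leave the things standing around the tank where they are.

Things in the scene. Friction and masses are not known exactly. Their poses are not given: they have to be found in the camera images.
- tank: Fixed steel washing tank, 295 (x) x 280 (y) x 150 mm high, with a ledge 45 mm deep in front of the lid (tank x -160 to -115 mm, top at 150 mm). Origin: on the bench under its middle (x runs -160 to +135 mm); +x points from the front (control panel, robot side) to the rear hinge, +y to the lever side, z up.
- lid: Heavy hinged steel lid (about 2.2 kg), 235 x 270 x 14 mm, level when shut. Origin: middle of its lower front edge (tank x -115, z 150 mm when shut); it swings up about the rear hinge (tank x 120, z 150 mm). A tab on its +y side rests on the roller of the lever's short end, which pushes it up. The bolt through its front eye locks it. Open 0.56 rad with the lever at its stop; falls shut if released.
- lever: Lid lever along the tank's +y side: steel bar 16 mm high, 10 mm thick on a pivot pin. Origin at the pin (tank x 30, y 187, z 154 mm); long arm to its own -x (265 mm to the palm plate's middle), short arm 50 mm. At rest the long arm slopes up 13 degrees, at its stop down 17. The lid's weight holds it up: it takes about 4 to 11 N at the plate all the way, and comes up again if released.
- lever_pad (a point): Middle of the top face of the lever's black palm plate (90 mm across, 60 mm along the bar, 8 mm thick), ahead of the tank's front at its +y side. At rest 227 mm above the bench (tank x -225, y 187), at the stop 91 mm (tank x -228), where a rubber buffer gives a few mm more; between, it swings about the pin: 265 mm along the bar and 15 mm above its centre line. The plate tilts with the bar.
- bolt (a joint): Slide bolt on the front ledge: 0 fully shot through the lid's eye, 0.040 (m) fully drawn; it moves to the tank's -y and stays where left (friction about 2 N). The lid is free only beyond about 0.030.
- bolt_stud (a point): Middle of the top of the bolt's upright stud (12 mm thick, with a black 16 mm head 8 mm high), 205 mm above the bench and 35 mm above the 10 mm rod. At tank x -137, y -28 mm with the bolt shot, y -68 mm drawn. Beside it on the +y side 40 mm are free while shot, then a guide block (top 178 mm above the bench) stands over the rod.
- bottle: Bystander: plastic bottle, 64 mm across, 150 mm high, in front of the tank. Origin: centre of its underside.
- beaker: Bystander: open glass beaker, 72 mm across, 95 mm high, on the lever side. Origin: centre of its underside.
- tray: Bystander: shallow steel tray 130 x 100 x 30 mm, in front of the tank. Origin: centre of its underside.

How it is judged (in metres and radians):
On the way, in this order (a step that is already met when the one before it is completed fails the run):
1. the bolt is drawn fully back while the lid is still shut (value of joint bolt above 0.034 m and angle between lid's own z axis and vertical below 0.06 rad), for 0.1 s.
2. the fingers press the lever down to its stop and the lid is up (z of lever_pad in the frame of tank below 0.103 m and angle between lid's own z axis and vertical above 0.5 rad and contact force between the fingers and lever above 2 N), for 0.2 s.
At the end, for the whole second after the job is handed in: The bolt is drawn at least 34 of its 40 mm, the fingers hold the lever down (more than 2 N) within 12 mm of its stop, measured at the palm plate, and the lid stands open by more than 0.5 rad, still and untouched by the robot (all of step 2 and value of joint bolt above 0.034 m and angular speed of lid below 0.1 rad/s and contact force between each of the arm, the fingers and lid below 0.5 N); the arm keeps its last pose, push and grip.
It fails at once if the robot pushes or lifts the lid itself (contact force between any of the fingers, the arm and lid above 4 N).
It fails at once if a bystander is moved by more than 30 mm or lifted (distance of any of bottle, beaker, tray from where it was at the start of the episode above 0.03 m).
It also fails if it takes over 38 s, if anything falls off the work surface, if the arm or the gripper's body presses on something with over 40 N, if the wrist force passes 120 N, or if a joint passes its speed limit or range.

## Working session

There is one attempt and no reset: what is moved stays moved. The work goes in short steps, Python scripts to look and compute and a tool call to move; the robot and the scene stay as the last step left them, time stands still between calls to the robot, and variables do not carry over. Pictures are saved under pics/ and viewed, and the job is handed in when it is done.

Besides the shell and the picture viewer there is one more tool, called after "Call:" as name([rows], argument=value, ...), one row to a line, values as JSON. move_arm: Moves the arm, as the interface text tells. Its arguments: {"type":"object","properties":{"steps":{"type":"array"},"force":{"type":"number"}},"required":["steps"]}

```bash
ls; mkdir -p pics; python3 - <<'E'
from cell import env, viewer, job
import cv2
o=env.get_obs(); print(o)
for n in("scene","top"):
    c=viewer.read_camera(n); print(n,c["vfov"],c["cx"],c["cy"],c["k1"],c["extrinsics"].tolist())
    cv2.imwrite(f"pics/{n}0.png",c["img"][:,:,::-1])
E
```

```text
pics
{'time_s': 0.0, 'qpos': array([70.99500711, 18.43838703, -4.01450655, 83.17462907,  1.29463191,
       78.54008405, -3.25823128]), 'joint_velocities': array([ 0.00619805, -0.03232783,  0.06683917, -0.00424868, -0.11387599,
       -0.01153024, -0.03618166]), 'effort': array([-2.45021447e-04, -4.91285133e+01, -4.04187161e-01, -3.12530851e+01,
       -6.40695216e-02,  4.37557453e-02,  1.82603908e-04]), 'tool_pos': array([ 0.22009353, -0.61107176,  0.24647133]), 'tool_rot': array([-1.79892117e+02,  5.67931290e-03,  1.98154644e+01]), 'force': array([0.02313184, 0.01534788, 0.20763435]), 'wrist_torque': array([ 0.03277781,  0.02087656, -0.04711743]), 'grip_width': 0.08654657197246222}
scene 46.79293747595082 321.7173450444005 197.01759058311436 -0.11766724813841536 [[-0.6602102950018294, 0.7510083026010018, -0.010435314942987144, 0.40297795599240116], [0.6875224435833224, 0.5986897287444792, -0.410954374919016, -0.363090054841324], [-0.3023826316818056, -0.27849082232674005, -0.911596185784562, 1.3525386432851527], [0.0, 0.0, 0.0, 1.0]]
top 52.25079323288031 310.36320078572106 206.60876482849193 -0.0349200338999025 [[-0.014837715231452898, -0.9998080037691359, -0.012798351686288761, 0.04443749474804361], [-0.9960558881485599, 0.015899438670950224, -0.08729189844729224, 0.6230309663592233], [0.08747862533953077, 0.011452661224550156, -0.9961005605156451, 1.1746232175643023], [0.0, 0.0, 0.0, 1.0]]
```

View pics/scene0.png

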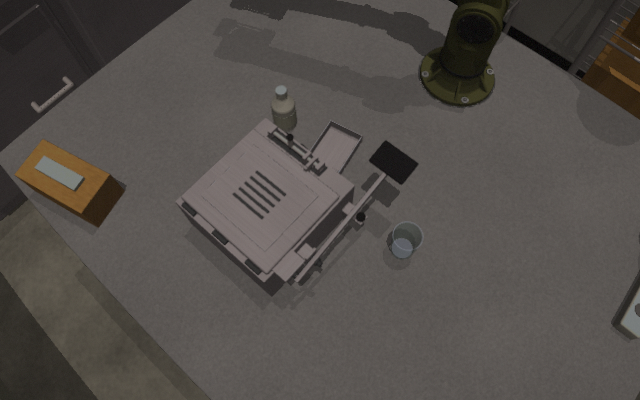

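View pics/top0.png

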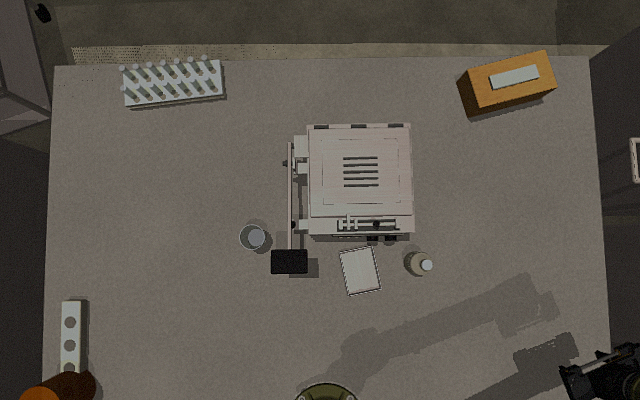

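The top view shows the tank at about (310-413, 123-238), the black palm plate at (289,261), the stud near (376,224), the tray at (360,270), the bottle at (420,264) and the beaker at (253,237). I'll zoom in next.

```bash
python3 - <<'E'
import cv2
t=cv2.imread("pics/top0.png");s=cv2.imread("pics/scene0.png")
f=lambda i,x0,y0,x1,y1,k:cv2.convertScaleAbs(cv2.resize(i[y0:y1,x0:x1],None,fx=k,fy=k,interpolation=cv2.INTER_CUBIC),alpha=1.6,beta=20)
cv2.imwrite("pics/tz.png",f(t,260,180,440,300,4.4))
cv2.imwrite("pics/sz.png",f(s,250,70,430,205,4.4))
E
```

```text
(no output)
```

View pics/tz.png

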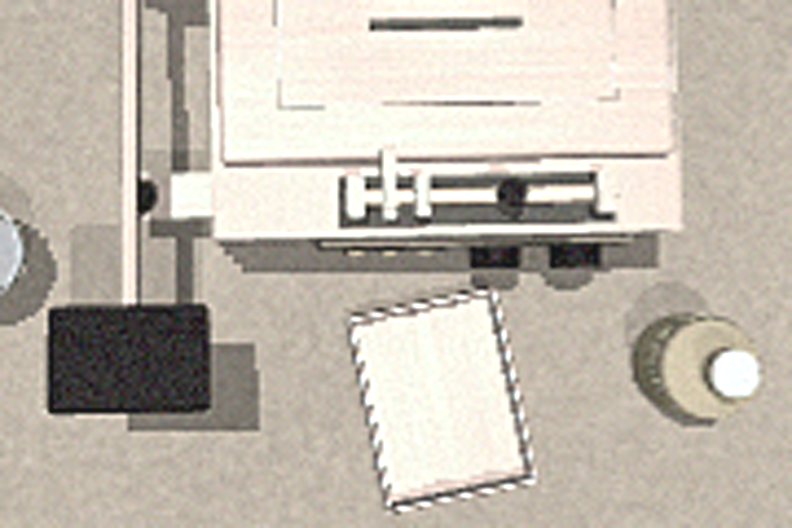

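View pics/sz.png

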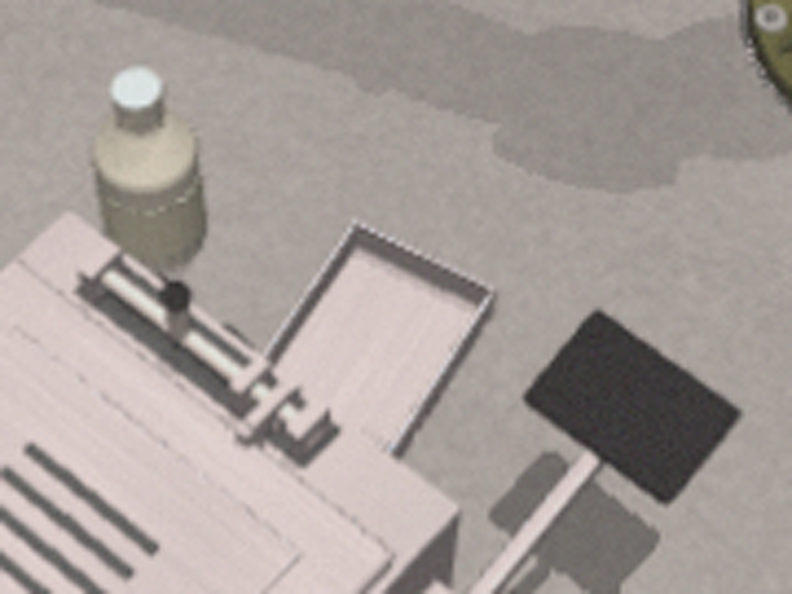

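```bash
cat > h.py <<'E'
import numpy as np, cv2
from cell import env, viewer, job
from scipy.optimize import least_squares
C={}
def cam(n):
    if n not in C: C[n]=viewer.read_camera(n)
    return C[n]
def K(c):
    f=200/np.tan(np.radians(c["vfov"]/2)); return np.array([[f,0,c["cx"]],[0,f,c["cy"]],[0,0,1]])
def proj(n,P):
    c=cam(n);E=np.array(c["extrinsics"])
    return cv2.projectPoints(np.array(P,float).reshape(-1,3),cv2.Rodrigues(E[:3,:3])[0],E[:3,3],K(c),np.array([c["k1"],0,0,0.]))[0].reshape(-1,2)
def ray(n,uv):
    c=cam(n);E=np.array(c["extrinsics"]);R=E[:3,:3]
    x=cv2.undistortPoints(np.array([[uv]],float),K(c),np.array([c["k1"],0,0,0.]))[0,0]
    return -R.T@E[:3,3], R.T@np.array([*x,1])
def atz(n,uv,z):
    o,d=ray(n,uv); return o+d*(z-o[2])/d[2]
def tri(a,b):
    f=lambda P:np.r_[proj("scene",P)[0]-a,proj("top",P)[0]-b]
    r=least_squares(f,[.6,0,.2]); return r.x,np.abs(r.fun).max()
E
python3 - <<'E'
from h import *
Z=lambda p:((p[0]+.5)/4.4-.5,(p[1]+.5)/4.4-.5)
S=lambda p:np.add(Z(p),(250,70)); T=lambda p:np.add(Z(p),(260,180))
print("stud",tri(S((175,292)),T((511,192))), atz("top",T((511,192)),.205))
# pads: scene corners vs top corners
sc=[(598,310),(742,412),(668,504),(525,398)]
tp=[(209,411),(50,411),(50,305),(208,305)]
P=[tri(S(a),T(b)) for a,b in zip(sc,tp)]
for p in P: print(p)
print("pad",np.mean([p[0] for p in P],0))
print("tankfront corners z.15", atz("top",T((215,232)),.15),atz("top",T((680,229)),.15))
# fit tank pose with stud and pad
c=[]
st=lambda v,q:np.array([v[0]+np.cos(v[2])*q[0]-np.sin(v[2])*q[1],v[1]+np.sin(v[2])*q[0]+np.cos(v[2])*q[1],q[2]])
d=np.radians(13)
obs=[((-.137,-.028,.205),S((175,292)),T((511,192))),((-.16,.14,.15),None,T((215,232))),((-.16,-.14,.15),None,T((680,229)))]
px=30+(-265)*1
for (sx,sy),a,b in zip([(-1,-1),(-1,1),(1,1),(1,-1)],sc,tp):
    x=-.265+.03*sx; z=.015
    q=(.03+x*np.cos(d)+z*np.sin(d), .187+.045*sy, .154-x*np.sin(d)+z*np.cos(d))
    obs.append((q,S(a),T(b)))
def f(v):
    r=[]
    for q,a,b in obs:
        w=st(v,q)
        if a is not None:r+=list(proj("scene",w)[0]-a)
        r+=list(proj("top",w)[0]-b)
    return r
r=least_squares(f,[.7,0,0],loss="soft_l1"); print(r.x,np.degrees(r.x[2])); print(np.round(f(r.x),1))
print("stud",st(r.x,(-.137,-.028,.205)),"pad",st(r.x,(-.225,.187,.227)),"padstop",st(r.x,(-.228,.187,.091)))
for nm,p,z in [("bottle",(735,373),.15),("beaker?",(0,250),.05)]: print(nm,atz("top",T(p),z))
for p in [(350,318),(492,292),(530,480),(392,508)]: print("tray",atz("top",T(p),.03))
E
```

```text
stud (array([ 0.56488631, -0.13187204,  0.20210254]), np.float64(0.6300539767298119)) [ 0.56370007 -0.13000025  0.205     ]
(array([0.44455172, 0.04261861, 0.22388626]), np.float64(0.1180613581856278))
(array([0.44567282, 0.13075683, 0.22684981]), np.float64(0.06562783128777028))
(array([0.50370632, 0.131579  , 0.21654914]), np.float64(0.11248450194722182))
(array([0.50238074, 0.04312768, 0.21356142]), np.float64(0.12103112227811152))
pad [0.4740779  0.08702053 0.22021166]
tankfront corners z.15 [0.54497529 0.03940368 0.15      ] [ 0.5424006  -0.23856139  0.15      ]
[ 7.01562232e-01 -9.97313607e-02  5.70582548e-04] 0.03269197184050767
[ 2.   0.3 -0.9 -0.3 -0.3  1.3  0.5  0.3 -0.3 -1.9  0.2 -0.9  0.7 -0.9
 -1.  -0.4 -0.2 -0.2 -0.6 -0.8 -1.2 -1.   0.2 -1.3]
stud [ 0.56457823 -0.12780953  0.205     ] pad [0.47645557 0.08714023 0.227     ] padstop [0.47345557 0.08713852 0.091     ]
bottle [ 0.4564562  -0.26827428  0.15      ]
beaker? [0.53776541 0.18205661 0.05      ]
tray [ 0.48971705 -0.04709419  0.03      ]
tray [ 0.50540319 -0.141478    0.03      ]
tray [ 0.38193689 -0.16320271  0.03      ]
tray [ 0.36513517 -0.07215089  0.03      ]
```

Call:
move_arm([
  [0, 0, 0, -1, 0, 0, 0.115],
  [0, 0, 0, -1, 0, 0, 0.115],
  [0, 0, 0, -1, 0, 0, 0.115],
  [0, 0, 0, 0, 0, 0, 0],
  [0, 0, 0, 0, 0, 0, 0],
], force=30)

```text
time_s: 0.62
tool_pos: [0.2204, -0.6117, 0.2778]
tool_rot: [179.9, -0.0, 0.2]
force: [0.4, -0.2, 0.1]
grip_width: 0.0615
```

Call:
move_arm([
  [0, 2.3, -3.43, 0, 0, 0, 0],
  [0, 2.3, -3.43, 0, 0, 0, 0],
  [0, 2.3, -3.43, 0, 0, 0, 0],
  [0, 2.3, -3.43, 0, 0, 0, 0],
  [0, 2.3, -3.43, 0, 0, 0, 0],
])

```text
time_s: 1.03
tool_pos: [0.3356, -0.4378, 0.2765]
tool_rot: [-179.9, 0.1, 0.2]
force: [0.4, -1.0, 1.1]
grip_width: 0.0282
```

Call:
move_arm([
  [0, 2.3, -3.43, 0, 0, 0, 0],
  [0, 2.3, -3.43, 0, 0, 0, 0],
  [0, 2.3, -3.43, 0, 0, 0, 0],
  [0, 2.3, -3.43, 0, 0, 0, 0],
  [0, 2.3, -3.43, 0, 0, 0, 0],
])

```text
time_s: 1.45
tool_pos: [0.4503, -0.2663, 0.2768]
tool_rot: [-180.0, 0.1, 0.2]
force: [1.1, 0.1, 0.2]
grip_width: 0.0016
```

Call:
move_arm([
  [0, 2.3, -3.43, 0, 0, 0, 0],
  [0, 2.3, -3.43, 0, 0, 0, 0],
  [0, 2.3, -3.43, 0, 0, 0, 0],
  [0, 2, -3, 0, 0, 0, 0],
  [0, 0, 0, 0, 0, 0, 0],
])

```text
time_s: 1.87
tool_pos: [0.542, -0.1257, 0.2768]
tool_rot: [-179.7, -0.1, 1.0]
force: [0.1, 0.9, 1.2]
grip_width: 0.0004
```

Call:
move_arm([
  [0, 2.2, -3.2, 0, 0, 0, 0],
  [0, 0, 0, 0, 0, 0, 0],
  [0, 0, 0, 2, 0, 0, 0],
  [0, 0, 0, 0.5, 0, 0, 0],
  [0, 0, 0, 0, 0, 0, 0],
])

```text
time_s: 2.28
tool_pos: [0.5592, -0.1037, 0.2499]
tool_rot: [-179.9, 0.3, 0.1]
force: [-0.3, 0.0, 0.1]
grip_width: 0.0002
```

```bash
python3 - <<'E'
from h import *
o=env.get_obs();print(o["tool_pos"],o["tool_rot"],o["force"])
a=cam("scene")["img"][70:205,250:430,::-1];b=cam("top")["img"][180:280,290:440,::-1]
f=lambda i:cv2.convertScaleAbs(cv2.resize(i,(396*2,594) if i is a else (792,528),interpolation=cv2.INTER_CUBIC),alpha=1.6,beta=20)
cv2.imwrite("pics/s1.png",f(a));cv2.imwrite("pics/t1.png",f(b))
E
```

```text
[ 0.55916154 -0.10365848  0.24989146] [-1.79948289e+02  2.87061193e-01  1.33102665e-01] [-0.34113887  0.04995611  0.1216698 ]
```

View pics/s1.png

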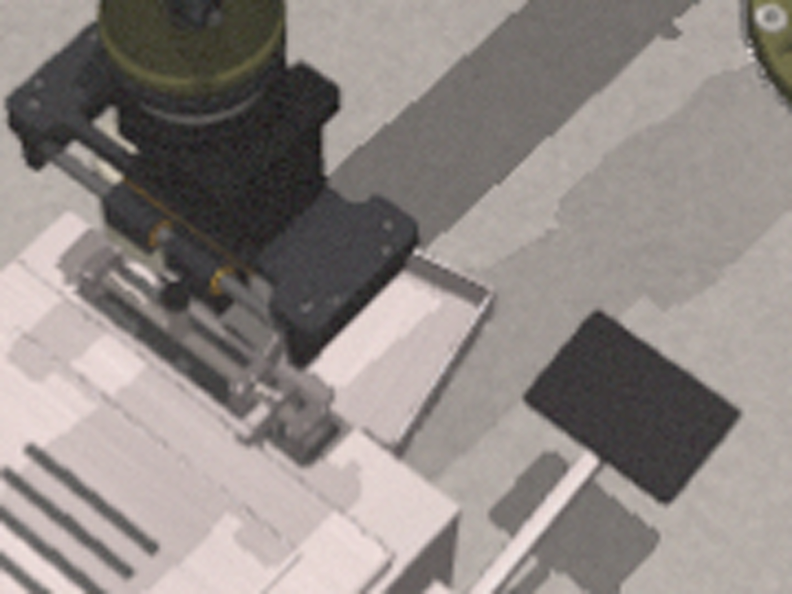

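View pics/t1.png

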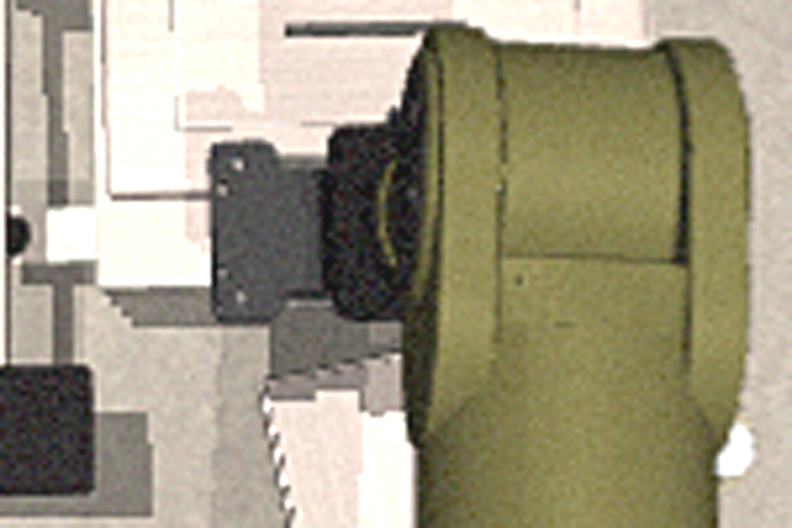

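The scene view shows the stud at zoomed (175,297), still where it was. The closed fingers are on its +y side near (255,330), and nothing is touching. I'll shift a little to clear the head, then go down.

Call:
move_arm([
  [0, 0.6, -1, 0, 0, 0, 0],
  [0, 0, 0, 0, 0, 0, 0],
  [0, 0, 0, 1.5, 0, 0, 0],
  [0, 0, 0, 1.5, 0, 0, 0],
  [0, 0, 0, 1, 0, 0, 0],
])

```text
time_s: 2.8
tool_pos: [0.5669, -0.0929, 0.212]
tool_rot: [-180.0, 0.0, 0.1]
force: [-0.0, -0.1, 0.1]
grip_width: 0.0003
```

Call:
move_arm([
  [0, 0, 0, 0, 0, 0, 0],
  [0, 0, 0, 0, 0, 0, 0],
])

```text
time_s: 2.97
tool_pos: [0.5668, -0.0931, 0.2125]
tool_rot: [-180.0, 0.0, 0.1]
force: [0.4, -0.5, -0.1]
grip_width: 0.0002
```

Call:
move_arm([
  [0, 0, 1, 0, 0, 0, 0],
  [0, 0, 0.8, 0, 0, 0, 0],
  [0, 0, 0.8, 0, 0, 0, 0],
  [0, 0, 0.8, 0, 0, 0, 0],
  [0, 0, 0, 0, 0, 0, 0],
])

```text
time_s: 3.38
tool_pos: [0.5672, -0.13, 0.2131]
tool_rot: [179.9, -0.1, -0.1]
force: [0.3, 0.1, -0.3]
grip_width: 0.0005
```

Call:
move_arm([
  [0, 0, 0.7, 0, 0, 0, 0],
  [0, 0, 0.5, 0, 0, 0, 0],
  [0, 0, 0, 0, 0, 0, 0],
  [0, 0, 0, 0, 0, 0, 0],
])

```text
time_s: 3.72
tool_pos: [0.5666, -0.1403, 0.2123]
tool_rot: [180.0, 0.0, -0.0]
force: [-0.3, -0.0, 0.5]
grip_width: 0.0007
```

```bash
cat > look.py <<'E'
from h import *
import sys
o=env.get_obs();print(o["time_s"],o["tool_pos"],o["tool_rot"],o["force"])
n=sys.argv[1]
a=cam("scene")["img"][70:205,250:430,::-1]
cv2.imwrite(f"pics/s{n}.png",cv2.convertScaleAbs(cv2.resize(a,(792,594),interpolation=cv2.INTER_CUBIC),alpha=1.6,beta=20))
E
python3 look.py 2
```

```text
3.7167 [ 0.56658997 -0.14028855  0.21228254] [ 1.79951027e+02  4.00104411e-02 -2.03000828e-03] [-0.32217824 -0.03091606  0.48172931]
```

View pics/s2.png

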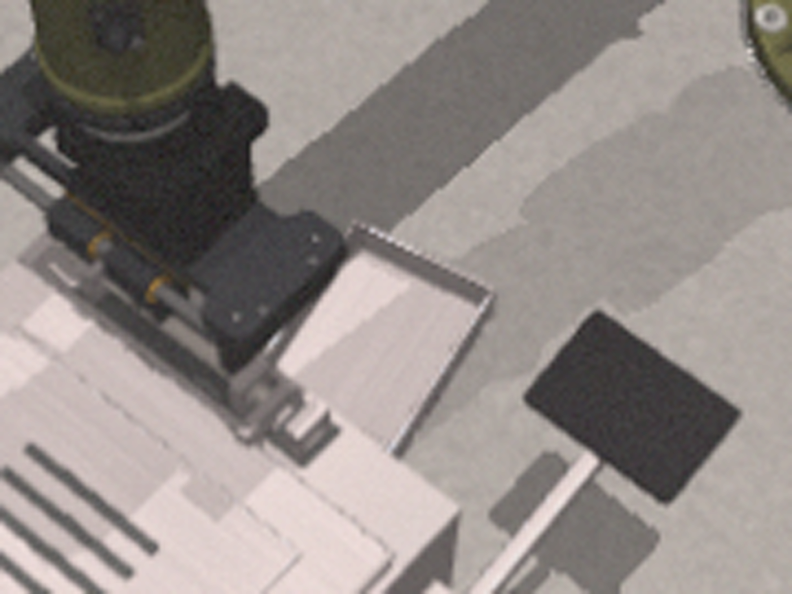

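The stud is hidden behind the fingers. The rod's near end has left the end guide at (305,425), so the bolt is moving. I'll keep pushing until it stops.

Call:
move_arm([
  [0, 0, 0.5, 0, 0, 0, 0],
  [0, 0, 0.5, 0, 0, 0, 0],
  [0, 0, 0, 0, 0, 0, 0],
  [0, 0, 0, 0, 0, 0, 0],
])

```text
time_s: 4.1
tool_pos: [0.5667, -0.1498, 0.2123]
tool_rot: [180.0, 0.0, 0.0]
force: [0.2, -0.3, -0.9]
grip_width: 0.0003
```

Call:
move_arm([
  [0, 0, 0.4, 0, 0, 0, 0],
  [0, 0, 0, 0, 0, 0, 0],
  [0, 0, 0, 0, 0, 0, 0],
])

```text
time_s: 4.35
tool_pos: [0.5667, -0.1501, 0.2122]
tool_rot: [-179.8, 0.1, 0.2]
force: [-1.5, 6.8, 0.7]
grip_width: 0.0004
```

The push force went up to 6.8 N with no further travel, so the bolt is at its stop. I'll back off, go up and check.

Call:
move_arm([
  [0, 0, -1, 0, 0, 0, 0],
  [0, 0, 0, -3, 0, 0, 0],
  [0, 0, 0, -3, 0, 0, 0],
  [0, 0, -3, 0, 0, 0, 0],
  [0, 0, -4, 0, 0, 0, 0],
])

```text
time_s: 4.77
tool_pos: [0.568, -0.0782, 0.2748]
tool_rot: [179.8, -0.3, -0.5]
force: [1.1, 0.1, -0.8]
grip_width: 0.0002
```

Call:
move_arm([
  [0, -2, -3.5, 0, 0, 0, 0],
  [0, -2, -3.5, 0, 0, 0, 0],
  [0, -2, -3.5, 0, 0, 0, 0],
  [0, -2, -3.5, 0, 0, 0, 0],
  [0, 0, 0, 0, 0, 0, 0],
])

```text
time_s: 5.18
tool_pos: [0.4834, 0.0749, 0.2735]
tool_rot: [-180.0, -0.0, 0.7]
force: [-0.6, 0.8, 0.2]
grip_width: 0.0002
```

```bash
python3 look.py 3
```

```text
5.1833 [0.48344231 0.07485063 0.27345152] [-1.79976070e+02 -4.83365060e-02  7.02656703e-01] [-0.59992079  0.79299598  0.21441003]
```

View pics/s3.png

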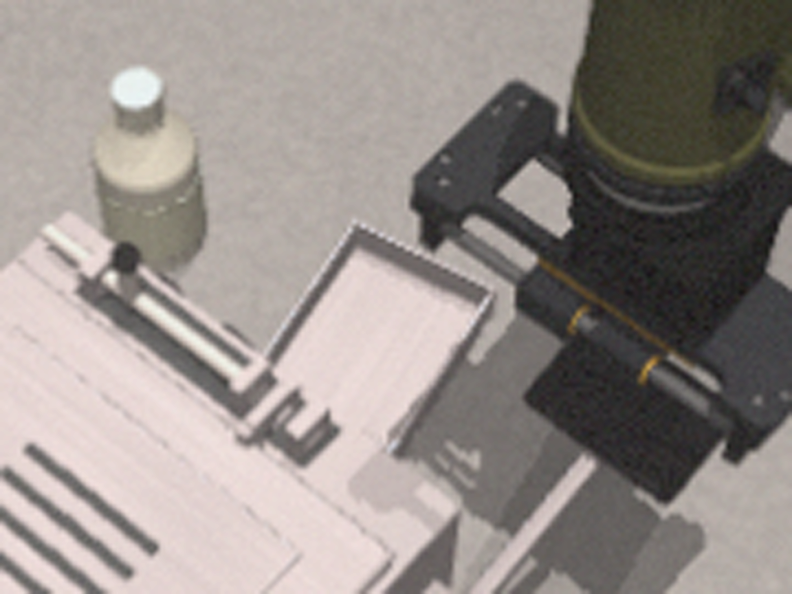

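```bash
python3 - <<'E'
from h import *
S=lambda p:((p[0]+.5)/4.4-.5+250,(p[1]+.5)/4.4-.5+70)
print(atz("scene",S((175,292)),.205),atz("scene",S((126,254)),.205))
E
```

```text
[ 0.56681256 -0.13171808  0.205     ] [ 0.56657526 -0.16645388  0.205     ]
```

Call:
move_arm([
  [0, -1.1, -1.2, 0, 0, 0, 0],
  [0, 0, 0, 0.8, 0, 0, 0],
  [0, 0, 0, 0.8, 0, 0, 0],
  [0, 0, 0, 0.8, 0, 0, 0],
  [0, 0, 0, 0, 0, 0, 0],
])

```text
time_s: 5.7
tool_pos: [0.4752, 0.0776, 0.2471]
tool_rot: [180.0, 0.2, -0.0]
force: [-4.0, -0.5, 10.7]
grip_width: 0.0005
```

```bash
python3 - <<'E'
from h import *
b=cam("top")["img"][180:300,260:440,::-1]
cv2.imwrite("pics/t4.png",cv2.convertScaleAbs(cv2.resize(b,None,fx=4.4,fy=4.4,interpolation=cv2.INTER_CUBIC),alpha=1.6,beta=20))
E
```

```text
(no output)
```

View pics/t4.png

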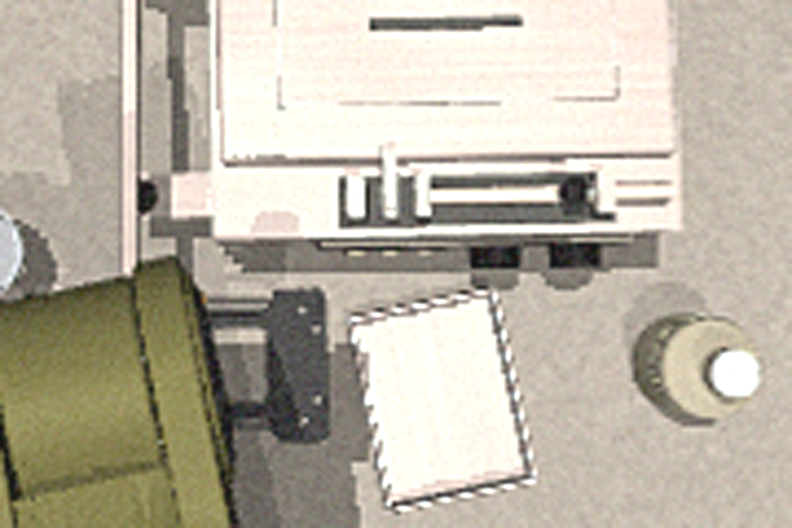

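```bash
python3 - <<'E'
from h import *
for a,b,n,off,c0 in [("sz","s3","scene",(250,70),(175,292)),("tz","t4","top",(260,180),(511,192))]:
    A=cv2.imread(f"pics/{a}.png",0);B=cv2.imread(f"pics/{b}.png",0)
    for h in (12,16,20):
        x,y=c0;t=A[y-h:y+h,x-h:x+h]
        R=cv2.matchTemplate(B[y-80:y+80,max(0,x-120):x+120],t,cv2.TM_CCOEFF_NORMED);_,v,_,l=cv2.minMaxLoc(R)
        c1=(l[0]+h+max(0,x-120),l[1]+h+y-80)
        Z=lambda p:((p[0]+.5)/4.4-.5+off[0],(p[1]+.5)/4.4-.5+off[1])
        print(n,v,c1,atz(n,Z(c1),.205)-atz(n,Z(c0),.205))
E
```

```text
scene 0.9085521101951599 (126, 253) [-0.00067737 -0.03515644  0.        ]
scene 0.8653111457824707 (126, 253) [-0.00067737 -0.03515644  0.        ]
scene 0.8478794097900391 (127, 255) [-0.00013351 -0.03392478  0.        ]
top 0.7095733880996704 (573, 190) [ 0.00057462 -0.0352496   0.        ]
top 0.894142746925354 (573, 190) [ 0.00057462 -0.0352496   0.        ]
top 0.9353582859039307 (573, 190) [ 0.00057462 -0.0352496   0.        ]
```

Both cameras give 35 mm of travel. That is only just above the 34 mm limit, although the stop force and the absolute position suggest about 38 mm. I'll go back and push firmly against the stop to settle it.

Call:
move_arm([
  [0, 0, 0, -2, 0, 0, 0],
  [0, 0, 0, -1.2, 0, 0, 0],
  [0, 1.9, 3.5, 0, 0, 0, 0],
  [0, 1.9, 3.5, 0, 0, 0, 0],
  [0, 1.9, 3.5, 0, 0, 0, 0],
])

```text
time_s: 6.27
tool_pos: [0.5338, -0.0284, 0.2806]
tool_rot: [179.9, -0.1, 0.1]
force: [1.0, -0.5, 0.7]
grip_width: 0.0006
```

Call:
move_arm([
  [0, 1.9, 3.5, 0, 0, 0, 0],
  [0, 1.5, 3.5, 0, 0, 0, 0],
  [0, 0, 2, 0, 0, 0, 0],
  [0, 0, 0, 0, 0, 0, 0],
  [0, 0, 0, 0, 0, 0, 0],
])

```text
time_s: 6.68
tool_pos: [0.5667, -0.1188, 0.2792]
tool_rot: [-180.0, 0.1, -0.2]
force: [-0.0, 1.0, -0.6]
grip_width: 0.0006
```

Call:
move_arm([
  [0, 0, 0, 2.5, 0, 0, 0],
  [0, 0, 0, 2.5, 0, 0, 0],
  [0, 0, 0, 1.8, 0, 0, 0],
  [0, 0, 0, 0, 0, 0, 0],
  [0, 0, 0, 0, 0, 0, 0],
])

```text
time_s: 7.1
tool_pos: [0.5664, -0.1151, 0.2119]
tool_rot: [-180.0, 0.1, 0.1]
force: [-0.1, 0.2, 0.4]
grip_width: 0.0003
```

Call:
move_arm([
  [0, 0, 1.5, 0, 0, 0, 0],
  [0, 0, 1, 0, 0, 0, 0],
  [0, 0, 0.8, 0, 0, 0, 0],
  [0, 0, 0.6, 0, 0, 0, 0],
  [0, 0, 0, 0, 0, 0, 0],
])

```text
time_s: 7.52
tool_pos: [0.5678, -0.1502, 0.2142]
tool_rot: [-179.6, -0.1, 0.2]
force: [-1.2, 9.2, 4.6]
grip_width: 0.0003
```

Call:
move_arm([
  [0, 0, 0, 0, 0, 0, 0],
  [0, 0, 0, 0, 0, 0, 0],
])

```text
time_s: 7.68
tool_pos: [0.5678, -0.1502, 0.2142]
tool_rot: [-179.6, -0.1, 0.2]
force: [-1.6, 9.2, 4.7]
grip_width: 0.0005
```

Call:
move_arm([
  [0, 0, 0.5, 0, 0, 0, 0],
  [0, 0, 0.5, 0, 0, 0, 0],
  [0, 0, 0, 0, 0, 0, 0],
  [0, 0, 0, 0, 0, 0, 0],
])

```text
time_s: 8.02
tool_pos: [0.5679, -0.1509, 0.2143]
tool_rot: [-179.0, 0.1, 0.6]
force: [-5.3, 24.8, 7.4]
grip_width: 0.001
```

```bash
python3 look.py 5
```

```text
8.0167 [ 0.56789899 -0.15089608  0.21427008] [-1.78975601e+02  5.22472816e-02  6.30500097e-01] [-5.27330228 24.83133654  7.41643787]
```

View pics/s5.png

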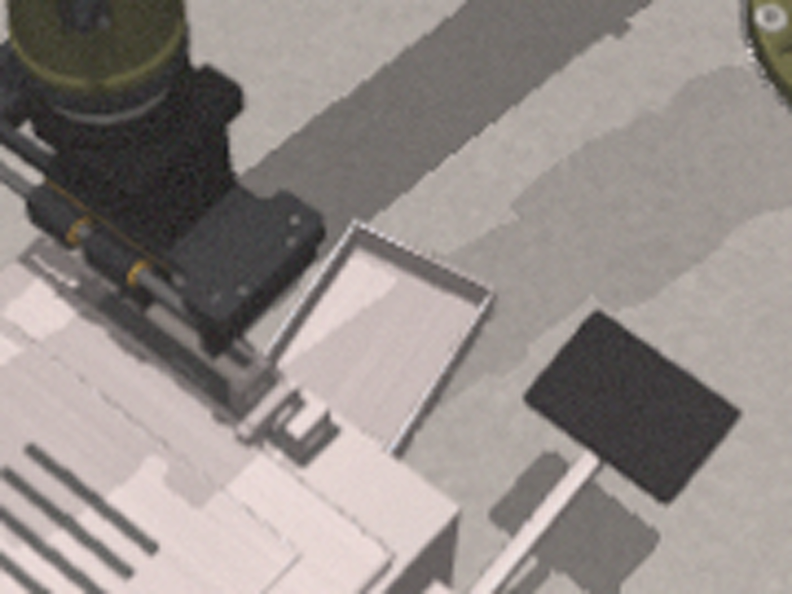

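The bolt stays put at 25 N and at the same position (y -0.150), so it is at its hard stop and the 35 mm reading was image error or a start offset. Going back to the lever.

Call:
move_arm([
  [0, 0, -2.5, 0, 0, 0, 0],
  [0, 0, 0, -3.3, 0, 0, 0],
  [0, 0, 0, -3.3, 0, 0, 0],
  [0, -1.5, -3.7, 0, 0, 0, 0],
  [0, -1.5, -3.7, 0, 0, 0, 0],
])

```text
time_s: 8.48
tool_pos: [0.5384, -0.068, 0.2817]
tool_rot: [179.9, -0.3, -0.3]
force: [-0.4, 1.1, -0.8]
grip_width: 0.0004
```

Call:
move_arm([
  [0, -1.6, -3.7, 0, 0, 0, 0],
  [0, -1.7, -3.7, 0, 0, 0, 0],
  [0, -1.7, -3.7, 0, 0, 0, 0],
  [0, -1.5, -3.5, 0, 0, 0, 0],
  [0, 0, 0, 0, 0, 0, 0],
])

```text
time_s: 8.9
tool_pos: [0.4691, 0.0882, 0.2802]
tool_rot: [-179.9, -0.1, 0.7]
force: [-0.6, 0.4, -1.1]
grip_width: 0.0004
```

Call:
move_arm([
  [0, 0, 0, 1.5, 0, 0, 0],
  [0, 0, 0, 1.2, 0, 0, 0],
  [0, 0, 0, 1, 0, 0, 0],
  [0, 0, 0, 1, 0, 0, 0],
  [0, 0, 0, 0, 0, 0, 0],
])

```text
time_s: 9.32
tool_pos: [0.4709, 0.0795, 0.2308]
tool_rot: [-180.0, 0.2, 0.0]
force: [-4.0, 1.7, 11.4]
grip_width: 0.0005
```

Call:
move_arm([
  [0, 0, 0, 1, 0, 0, 0],
  [0, 0, 0, 1, 0, 0, 0],
  [0, 0, 0, 1, 0, 0, 0],
  [0, 0, 0, 1, 0, 0, 0],
  [0, 0, 0, 0, 0, 0, 0],
])

```text
time_s: 9.73
tool_pos: [0.4699, 0.0793, 0.1904]
tool_rot: [-180.0, 0.3, 0.0]
force: [-6.8, 0.5, 9.5]
grip_width: 0.0006
```

```bash
python3 look.py 6; python3 - <<'E'
from h import *
b=cam("top")["img"][100:300,240:440,::-1]
cv2.imwrite("pics/t6.png",cv2.convertScaleAbs(cv2.resize(b,(600,600),interpolation=cv2.INTER_CUBIC),alpha=1.6,beta=20))
E
```

```text
9.7333 [0.46985684 0.07930853 0.19036221] [-1.79985802e+02  3.09938112e-01  4.93808374e-03] [-6.80588995  0.50438041  9.50143774]
```

View pics/s6.png

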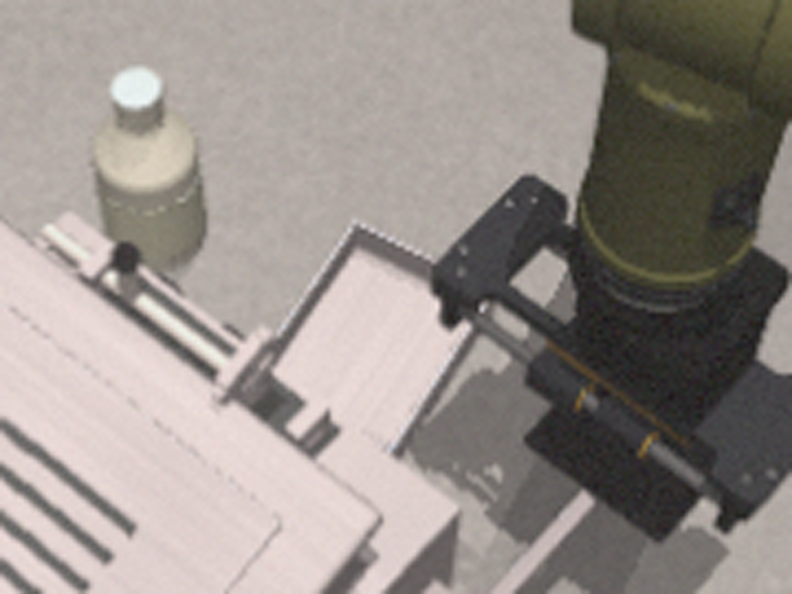

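View pics/t6.png

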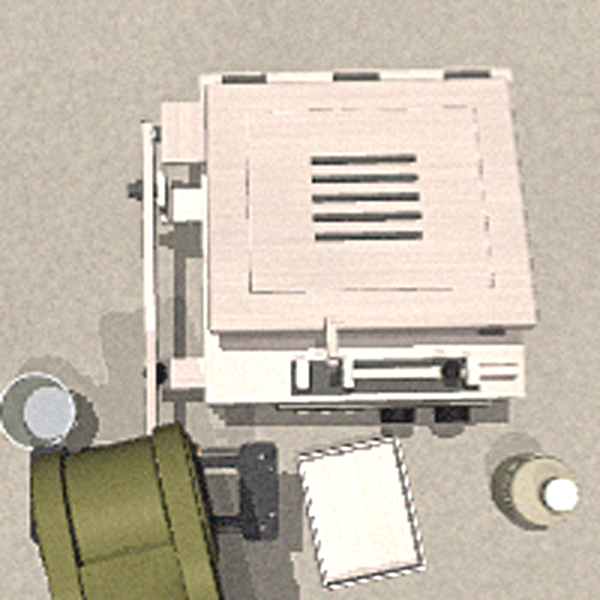

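The lid is rising: in the top view its front edge has lifted off the ledge. The bolt's stud stays drawn at (450,370) and the bystanders haven't moved. I'll carry on down.

Call:
move_arm([
  [0, 0, 0, 1, 0, 0, 0],
  [0, 0, 0, 1, 0, 0, 0],
  [0, 0, 0, 1, 0, 0, 0],
  [0, 0, 0, 1, 0, 0, 0],
  [0, 0, 0, 0, 0, 0, 0],
])

```text
time_s: 10.25
tool_pos: [0.4722, 0.0792, 0.1511]
tool_rot: [-180.0, -0.0, -0.0]
force: [0.4, 0.6, 3.0]
grip_width: 0.0003
```

Call:
move_arm([
  [0, 0, 0, 1, 0, 0, 0],
  [0, 0, 0, 1, 0, 0, 0],
  [0, 0, 0, 0.7, 0, 0, 0],
  [0, 0, 0, 0, 0, 0, 0],
  [0, 0, 0, 0, 0, 0, 0],
])

```text
time_s: 10.67
tool_pos: [0.4727, 0.0791, 0.125]
tool_rot: [-180.0, -0.1, -0.0]
force: [0.7, -0.4, 2.3]
grip_width: 0.0004
```

Call:
move_arm([
  [0, 0, 0, 0.5, 0, 0, 0],
  [0, 0, 0, 0.5, 0, 0, 0],
  [0, 0, 0, 0, 0, 0, 0],
  [0, 0, 0, 0, 0, 0, 0],
])

```text
time_s: 11.0
tool_pos: [0.4742, 0.0792, 0.1185]
tool_rot: [179.9, -0.3, 0.0]
force: [-5.5, -2.1, 26.1]
grip_width: 0.0006
```

Call:
move_arm([
  [0, 0, 0, 0.4, 0, 0, 0],
  [0, 0, 0, 0, 0, 0, 0],
  [0, 0, 0, 0, 0, 0, 0],
  [0, 0, 0, 0, 0, 0, 0],
])

```text
time_s: 11.33
tool_pos: [0.4745, 0.0793, 0.1179]
tool_rot: [179.8, -0.3, -0.0]
force: [-15.9, -3.7, 51.8]
grip_width: 0.0009
```

The lever is at its stop. I'll ease the push to a moderate value and check.

Call:
move_arm([
  [0, 0, 0, -0.4, 0, 0, 0],
  [0, 0, 0, 0, 0, 0, 0],
  [0, 0, 0, 0, 0, 0, 0],
  [0, 0, 0, 0, 0, 0, 0],
  [0, 0, 0, 0, 0, 0, 0],
])

```text
time_s: 11.75
tool_pos: [0.4742, 0.0792, 0.1185]
tool_rot: [179.9, -0.3, -0.0]
force: [-4.1, -2.2, 25.8]
grip_width: 0.0005
```

```bash
python3 look.py 7; python3 - <<'E'
from h import *
b=cam("top")["img"][100:300,240:440,::-1]
cv2.imwrite("pics/t7.png",cv2.convertScaleAbs(cv2.resize(b,(600,600),interpolation=cv2.INTER_CUBIC),alpha=1.6,beta=20))
cv2.imwrite("pics/S7.png",cam("scene")["img"][:,:,::-1])
print(env.get_obs()["force"])
E
```

```text
11.75 [0.4742019  0.07918465 0.11851814] [ 1.79908636e+02 -2.76926915e-01 -1.02387514e-03] [-4.14456498 -2.19797152 25.78372401]
[-5.09344956 -2.0340652  26.1952676 ]
```

View pics/S7.png

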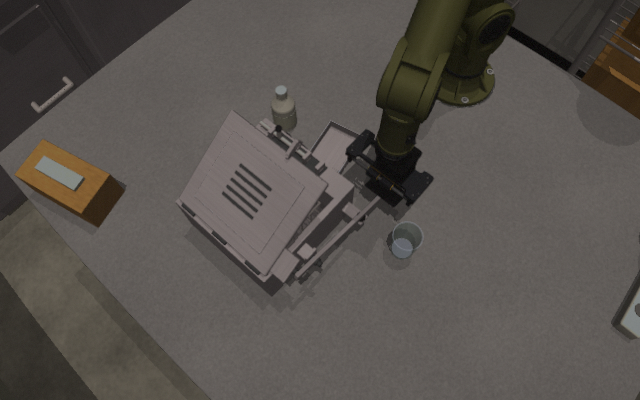

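View pics/t7.png

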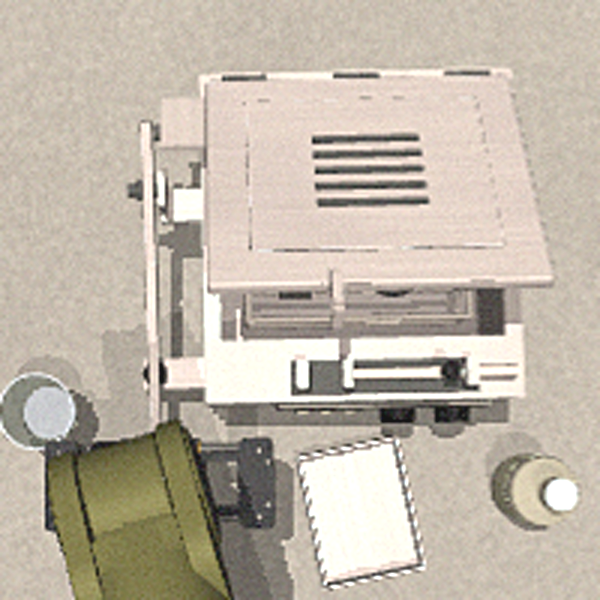

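```bash
python3 - <<'E'
from h import *
for a in (.45,.5,.56,.6):
    x=.8216-.235*np.cos(a)-.014*np.sin(a);z=.15+.235*np.sin(a)+.014*np.cos(a)
    x=.8216-.235*np.cos(a)+.014*np.sin(a)
    print(a,proj("top",[x,-.0997-.135,z]),proj("scene",[x,-.0997-.135,z]))
E
```

```text
0.45 [[423.05034448 199.22256153]] [[237.09213964 109.58297987]]
0.5 [[424.08158594 196.22157862]] [[234.2678111  108.61128705]]
0.56 [[425.28670076 192.28049643]] [[230.60978419 107.72861462]]
0.6 [[426.06683634 189.45083243]] [[228.01021035 107.31943973]]
```

```bash
python3 - <<'E'
from h import *
T=cam("top")["img"][...,::-1].copy();S=cam("scene")["img"][...,::-1].copy()
up=lambda i,x,y:cv2.convertScaleAbs(cv2.resize(i[y:y+100,x:x+130],None,fx=6,fy=6,interpolation=cv2.INTER_CUBIC),alpha=1.6,beta=20)
for n,I,o in(("top",T,(300,150)),("scene",S,(210,90))):
    Z=up(I,*o)
    for a,col in((.5,(0,0,255)),(.56,(0,200,0))):
        for t in(0,.014):
            P=[[.8216-.235*np.cos(a)+t*np.sin(a),-.0997+s*.135,.15+.235*np.sin(a)+t*np.cos(a)] for s in(-1,1)]
            q=((proj(n,P)-o+.5)*6-.5).astype(int); cv2.line(Z,tuple(map(int,q[0])),tuple(map(int,q[1])),col,1)
    cv2.imwrite(f"pics/chk_{n}.png",Z)
E
```

```text
(no output)
```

View pics/chk_top.png

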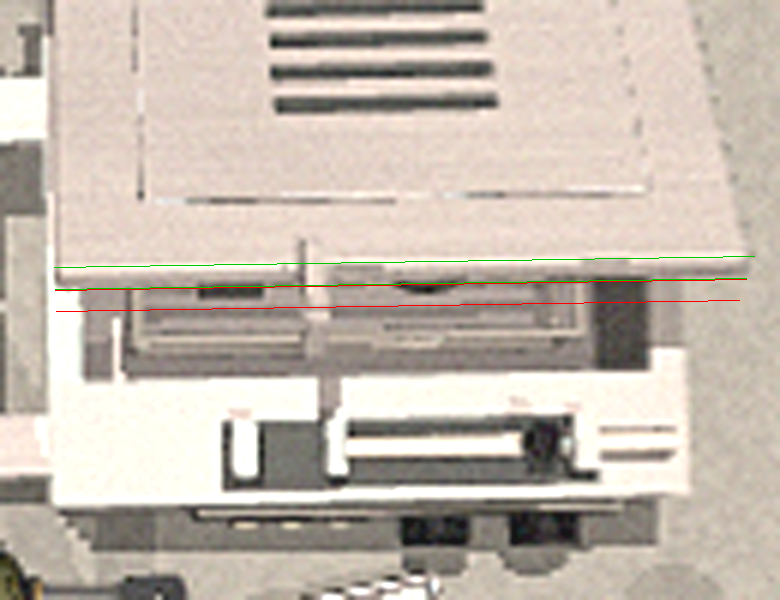

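View pics/chk_scene.png

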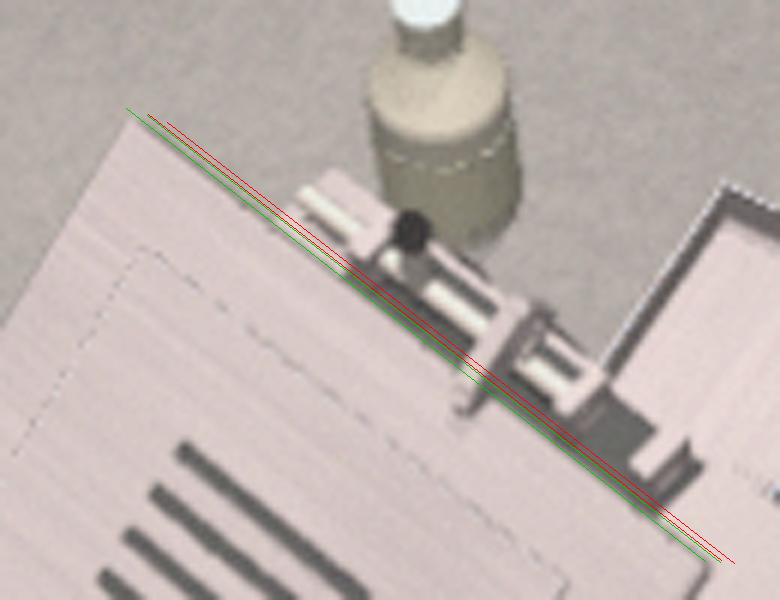

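The lid's edges in both views match the drawn 0.56 rad lines, not the 0.5 rad ones. The bolt is drawn and the lever is held at about 26 N. Handing in.

```bash
python3 -c "
from cell import env,job
o=env.get_obs();print(o['time_s'],o['tool_pos'],o['force']);print(job.sign_off());o=env.get_obs();print(o['time_s'],o['tool_pos'],o['force'])"
```

```text
12.1 [0.47420209 0.07916612 0.11851926] [-5.5059033  -2.56557693 24.58258411]
the job is handed in; nothing more can be done
None
the job is handed in; nothing more can be done
```

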